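# Kit three heat sinks, then hold the hold-to-run lever level

### The job

Top up the low grey tray so that exactly three rectangular finned heat sinks stand in it, fins up, flat on its floor and side by side (one is in it already; leave it in), and leave the spare heat sinks and all the other items where they are. Only then push the black pad of the spring-loaded hold-to-run lever down until the lever is level (half-way; never down near its bottom stop) and keep it there: the program finishes while the robot is still holding the lever level.

Things in the scene. Friction and masses are not known exactly. Their poses are not given: they have to be found in the camera images.
- sink0_center (a point): A rectangular aluminium heat sink: 30 mm (its x) by 44 mm (its y), 30 mm high, thin upright fins running along y on a 7 mm base; 40 to 85 g, safe to grip across the 30 mm. Point at its centre, 15 mm above its underside; z up. This one stands in the tray at the start.
- sink1_center (a point): A rectangular aluminium heat sink: 30 mm (its x) by 44 mm (its y), 30 mm high, thin upright fins running along y on a 7 mm base; 40 to 85 g, safe to grip across the 30 mm. Point at its centre, 15 mm above its underside; z up. This one stands fins up on the table at the start, turned to any yaw, among look-alikes; any two of sink1 to sink4 will do.
- sink2_center (a point): A rectangular aluminium heat sink: 30 mm (its x) by 44 mm (its y), 30 mm high, thin upright fins running along y on a 7 mm base; 40 to 85 g, safe to grip across the 30 mm. Point at its centre, 15 mm above its underside; z up. This one stands fins up on the table at the start, turned to any yaw, among look-alikes; any two of sink1 to sink4 will do.
- sink3_center (a point): A rectangular aluminium heat sink: 30 mm (its x) by 44 mm (its y), 30 mm high, thin upright fins running along y on a 7 mm base; 40 to 85 g, safe to grip across the 30 mm. Point at its centre, 15 mm above its underside; z up. This one stands fins up on the table at the start, turned to any yaw, among look-alikes; any two of sink1 to sink4 will do.
- sink4_center (a point): A rectangular aluminium heat sink: 30 mm (its x) by 44 mm (its y), 30 mm high, thin upright fins running along y on a 7 mm base; 40 to 85 g, safe to grip across the 30 mm. Point at its centre, 15 mm above its underside; z up. This one stands fins up on the table at the start, turned to any yaw, among look-alikes; any two of sink1 to sink4 will do.
- tray: Low open grey tray, fixed to the table, 230 mm (its x) by 120 mm (its y) outside, walls 4 mm thick and 16 mm high, floor 4 mm thick. Origin at the centre of its underside on the table, z up. Inside 222 by 112 mm; sink0 stands somewhere along its middle line (y = 0), between x = -70 and +70 mm, roughly square to it (its x axis turned 90 degrees from the tray's x, within 0.2 rad).
- station: Grey hold-to-run station, fixed to the table: base plate 190 (x) by 80 (y) by 10 mm, and at its +x end a housing of two upright cheeks, tops 66 mm above the table, between which the lever is hinged. Origin at the centre of the plate's underside on the table, z up. The hinge axis runs along y at x = +60 mm, 60 mm above the table; the lever reaches from it towards -x.
- lever (a joint): Angle of the sprung lever, rad: 0 = released, the lever sloping up 0.45 rad from hinge to pad; it grows as the pad is pushed down; 0.45 = lever level (pad top 66 mm above the table, flush with the cheek tops); 0.8 = bottom stop. The spring pushes it back up by itself: straight down on the pad's centre it takes about 3 N to start moving, 6 N at level, 9 N at the stop.
- pad_top (a point): Centre of the upper face of the lever's black pad (50 mm along the lever, 52 mm wide, 12 mm thick), 105 mm from the hinge; moves with the lever. About 111 mm above the table when released, 66 mm when level.
- round_sink: Bystander: round aluminium heat sink of stacked discs, 42 mm across, 28 mm high, among the rectangular ones. Origin at the centre of its underside.
- block: Bystander: plain aluminium block without fins, 36 x 36 x 16 mm, among the heat sinks. Origin at the centre of its underside.
- driver: Bystander: screwdriver, 170 mm long, lying beyond the station, on its -y side. Origin on its underside.
- tape: Bystander: cardboard-coloured tape roll lying flat, 70 mm across, 20 mm high. Origin at the centre of its underside.
- flask: Bystander: small white bottle, 44 mm across, 110 mm high. Origin at the centre of its underside.
- cup: Bystander: clear cup, 64 mm across, 60 mm high. Origin at the centre of its underside.

How it is judged:
By the outcome, as a careful person would: the job done as asked, in the order asked, and still so for the second after the job is handed in, while the arm keeps its last pose, push and grip.
It also fails if it takes over 51 s, if anything falls off the work surface, if the arm or the gripper's body presses on something with over 40 N, if the wrist force passes 120 N, or if a joint passes its speed limit or range.

### The arm

A 6-joint arm with a two-finger parallel gripper is mounted at the origin on the work surface. World frame = base frame: x ahead of the robot, y to its left, z up, the work surface at z = 0. Lengths are in m, angles in rad, forces in N, time in s.
With the tool pointing down it reaches from about 0.4 to 0.825 m from the base axis. Payload 7 kg.
Tool frame: the origin (TCP) lies between the finger pads; the fingertips stand 22 mm ahead of it and the grasp point (between the pads) lies 3 mm ahead of it; z points along the fingers, y is the direction in which the jaws open and shut (so a half turn about z gives the same grasp; the last joint's range is limited). The gripper opens to 88 mm and grips with 3 to 60 N. Pads are 19 mm wide; open, the fingers measure 130 mm over their backs; the gripper's body (78 mm by 193 mm) begins 47 mm behind the grasp point.
Start: joints at [1.392, 0.359, 0.012, 0, -1.224, -0.288], TCP at [0.304, 0.603, 0.249] pointing down, gripper open.
Joint ranges: [-3.07, 3.07], [-1.43, 2.12], [-1.02, 1.25], [-3.03, 1.67], [-3.05, -0], [-3.03, 3.03]. Speed limits (rad/s): [2.39, 2.39, 3.01, 3.14, 3.14, 3.14].

### API

Orientations are given as [roll, pitch, yaw] about the fixed x, y, z axes, in that order (R = Rz(yaw) Ry(pitch) Rx(roll)).
In Python, from station import * gives the robot as it stands. The module is installed in compiled form; this text tells all that it offers.
- The arm moves only by the tool move_arm, never from a script. Its argument "rows" is a list of rows, each an object with "delta_rot": the turn, a rotation vector about the world's x, y, z in degrees, a list of three; "delta_pos": the shift along the world's x, y, z in cm, a list of three; "hand": the finger opening in cm, from 0 to 8.76. A call has exactly 10 rows; each row shifts and turns the commanded pose from where the row before left it; what a row does not reach is not made up. A row lasts 1/10 s, in which the tool goes at most 50 mm and 8.59 degrees, less where a joint would pass 70% of its speed; a pose out of reach is approached as far as the arm can. A call is refused whole if a number of a shift passes 5 or a number of a turn 8.59, either way. A call with a gripper value outside its range is refused whole. The fingers move at their own pace and stop on an object; "force" is the grip in N (left out, the last holds). Time passes only in rows, so rows that do not move let the fingers close, or fill a call up. It gives the time, the measured TCP pose, the force and the opening at its end, in the units of the state.
- get_state(): the state, without advancing time (a new reading comes with each control period).
- grab_frame(name): name is "side" or "top"; returns the picture (480x640x3 uint8, blue, green, red); there is no depth.
- camera_info(name): a dict with "camera_matrix" (3x3 intrinsics, pixels), "dist" ([k1, k2, p1, p2, k3] as OpenCV has them; the pictures are not rectified), "world_from_camera" (4x4, takes a point from camera to world coordinates). Camera axes: x right, y down, z forward; pixel columns grow to the right and rows downward; lengths in m; the calibration is good to about 2 mm. A picture is of the moment at which its call begins. camera_info takes no time and is no camera call.
- job_done(): hands the job in, once; it reports no verdict.
The state is a dict: "t": time; "q": joint angles; "qd": joint speeds; "joint_efforts": joint torques, N m; "eef_pos": TCP position; "ee_rot": TCP orientation; "force": force on the tool from outside, world axes, zero at the start; "moment": the same for the moment, N m; "width": finger opening in m.
Only numpy, scipy, OpenCV 4.12 (cv2) and the standard library are available. Lean on these libraries where they do the work, as an engineer would, in place of code of your own. Each camera call takes 0.05 s, during which the arm holds its last target.

## Working session

There is one attempt and no reset: what is moved stays moved. The work goes in short steps, Python scripts to look and compute and a tool call to move; the robot and the scene stay as the last step left them, time stands still between calls to the robot, and variables do not carry over. Pictures are saved under pics/ and viewed, and the job is handed in when it is done.

Besides the shell and the picture viewer there is one more tool, called after ">>>" as a command line: name --argument value ..., lists and objects as JSON in quotes. move_arm: Moves the arm, as the interface text tells. Its arguments: {"type":"object","properties":{"rows":{"type":"array"},"force":{"type":"number"}},"required":["rows"]}

```bash
mkdir -p pics; python3 - <<'E'
from station import *
import cv2
print(get_state())
for n in("top","side"):
    cv2.imwrite(f"pics/{n}0.png",grab_frame(n)); i=camera_info(n); print(n,i)
E
```

```text
{'t': 0.0, 'q': array([ 1.39211232e+00,  3.59389795e-01,  1.10426397e-02, -3.20351788e-04,
       -1.22408542e+00, -2.88052701e-01]), 'qd': array([-0.0004774 ,  0.00032629,  0.00098297,  0.00111307, -0.00017216,
        0.00048545]), 'joint_efforts': array([-1.87743390e-03, -5.82716596e+01,  2.93065274e+01,  6.99745461e+00,
        6.86368949e-03, -1.67727899e-04]), 'eef_pos': array([0.30358816, 0.60236888, 0.24761908]), 'ee_rot': array([ 3.13993827e+00, -1.76133440e-04, -4.66845668e-01]), 'force': array([-0.19834758,  0.38312298,  0.13025555]), 'moment': array([-0.05983109,  0.00484076, -0.019741  ]), 'width': 0.08757995017619198}
top {'camera_matrix': array([[586.15650484,   0.        , 326.87679411],
       [  0.        , 586.15650484, 243.80329069],
       [  0.        ,   0.        ,   1.        ]]), 'dist': array([0.01577107, 0.        , 0.        , 0.        , 0.        ]), 'world_from_camera': array([[-0.10465016, -0.97441269,  0.19891771,  0.33474788],
       [-0.99450335,  0.10185507, -0.02426157, -0.07322662],
       [ 0.00338   , -0.20036331, -0.97971584,  1.24349897],
       [ 0.        ,  0.        ,  0.        ,  1.        ]])}
side {'camera_matrix': array([[503.89043692,   0.        , 318.65325386],
       [  0.        , 503.89043692, 232.34499949],
       [  0.        ,   0.        ,   1.        ]]), 'dist': array([-0.12357947,  0.        ,  0.        ,  0.        ,  0.        ]), 'world_from_camera': array([[ 0.72673247, -0.42947872,  0.53610442, -0.12071174],
       [-0.68687898, -0.44575104,  0.57402376, -0.82089437],
       [-0.00756188, -0.78540056, -0.61894166,  0.90521503],
       [ 0.        ,  0.        ,  0.        ,  1.        ]])}
```

View pics/top0.png

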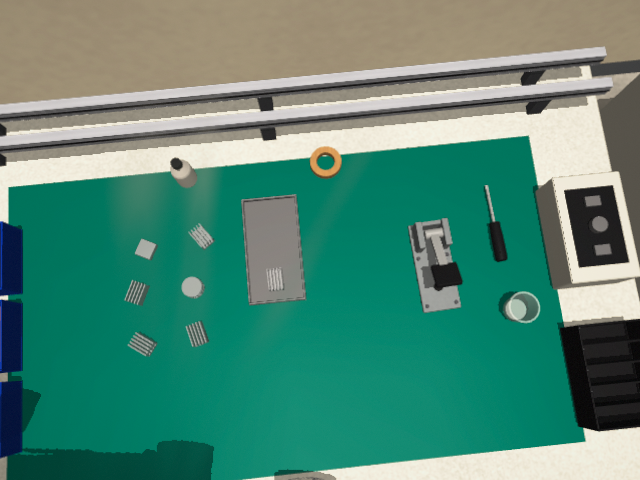

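View pics/side0.png

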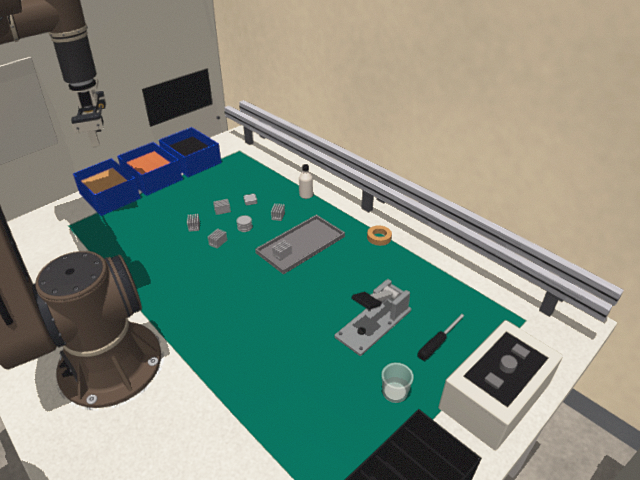

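The top view shows the sinks at about (200,236), (136,292), (142,344) and (196,333). The round sink is at (192,287), the block at (146,249), the tray around (273,249) with sink0 at (275,279), and the pad at about (446,274). I'll zoom in next.

```bash
python3 - <<'E'
import cv2
a=cv2.imread("pics/top0.png")
c=cv2.resize(a[215:365,115:315],None,fx=4,fy=4,interpolation=cv2.INTER_CUBIC); cv2.imwrite("pics/z1.png",c)
c=cv2.resize(a[200:325,390:550],None,fx=4.8,fy=4.8,interpolation=cv2.INTER_CUBIC); cv2.imwrite("pics/z2.png",c)
E
```

```text
(no output)
```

View pics/z1.png

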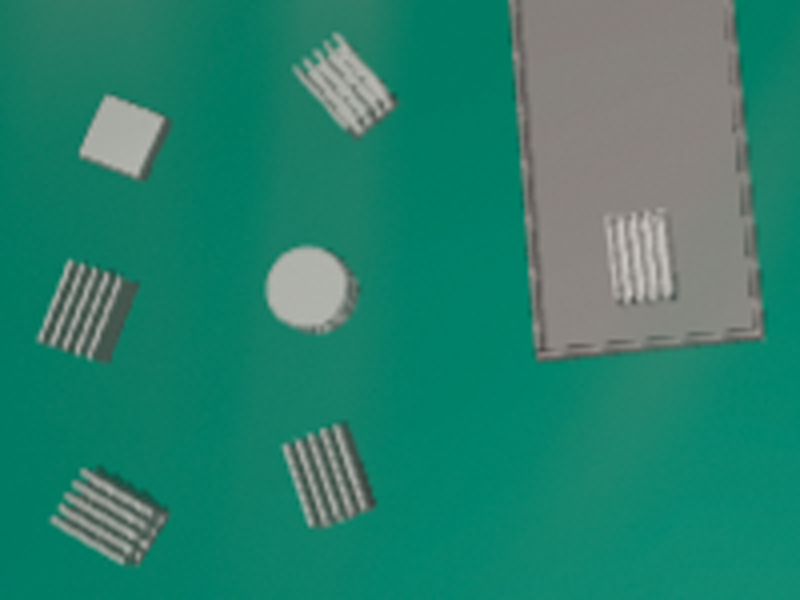

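View pics/z2.png

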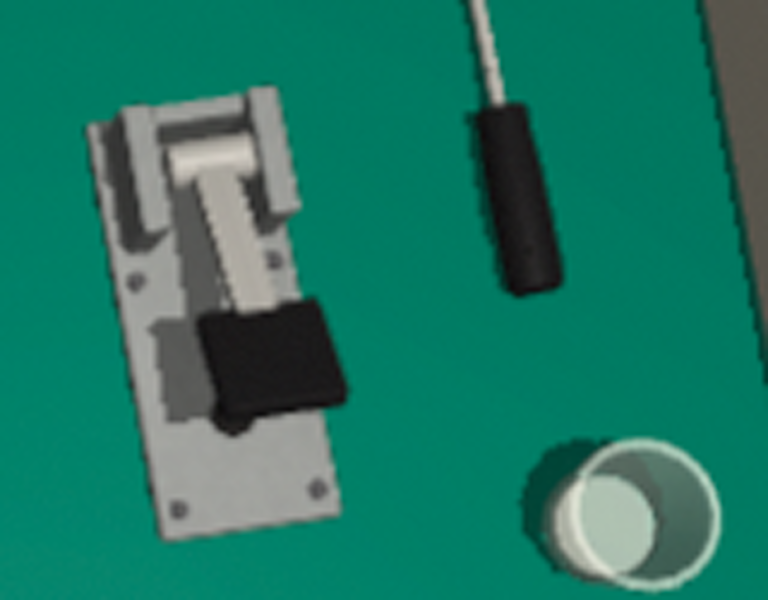

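```bash
cat > h.py <<'E'
from station import *
import cv2, numpy as np
from scipy.optimize import least_squares
def proj(n,P):
    i=camera_info(n); T=np.linalg.inv(i["world_from_camera"])
    return cv2.projectPoints(np.float64(P).reshape(-1,1,3),cv2.Rodrigues(T[:3,:3])[0],T[:3,3],i["camera_matrix"],i["dist"])[0].reshape(-1,2)
def unproj(n,uv,z):
    i=camera_info(n); W=i["world_from_camera"]
    d=cv2.undistortPoints(np.float64(uv).reshape(-1,1,2),i["camera_matrix"],i["dist"]).reshape(-1,2)
    r=np.c_[d,np.ones(len(d))]@W[:3,:3].T; o=W[:3,3]
    return o+r*((np.asarray(z)-o[2])/r[:,2])[:,None]
def box(x,y,yaw,sx,sy,z0,z1):
    c,s=np.cos(yaw),np.sin(yaw); P=[]
    for z in(z0,z1):
        for a,b in((-1,-1),(1,-1),(1,1),(-1,1)):
            u,v=a*sx/2,b*sy/2; P.append((x+c*u-s*v,y+s*u+c*v,z))
    return np.array(P)
def draw(img,n,P,off,f,col):
    q=((proj(n,P)-off+0.5)*f-0.5)
    for i in range(4):
        for a,b in((i,(i+1)%4),(i+4,(i+1)%4+4),(i,i+4)):
            cv2.line(img,tuple(np.int32(q[a].round())),tuple(np.int32(q[b].round())),col,1,cv2.LINE_AA)
E
python3 - <<'E'
from h import *
a=cv2.imread("pics/top0.png")
# rough
print(unproj("top",[(200,236),(136,292),(142,344),(196,333),(275,279),(192,287)],[.03]*5+[.028]).round(3))
def crop(c,w,h,f):return cv2.resize(a[c[1]-h:c[1]+h,c[0]-w:c[0]+w],None,fx=f,fy=f,interpolation=cv2.INTER_CUBIC)
cs=[(200,236),(136,292),(142,344),(196,333),(275,279)]
t=[crop(c,18,18,11) for c in cs]
cv2.imwrite("pics/z3.png",np.vstack([np.hstack([t[0],t[3]]),np.hstack([t[4],t[1]])])[:, :])
E
```

```text
[[0.626 0.162 0.03 ]
 [0.521 0.301 0.03 ]
 [0.413 0.293 0.03 ]
 [0.424 0.182 0.03 ]
 [0.518 0.012 0.03 ]
 [0.519 0.186 0.028]]
```

View pics/z3.png

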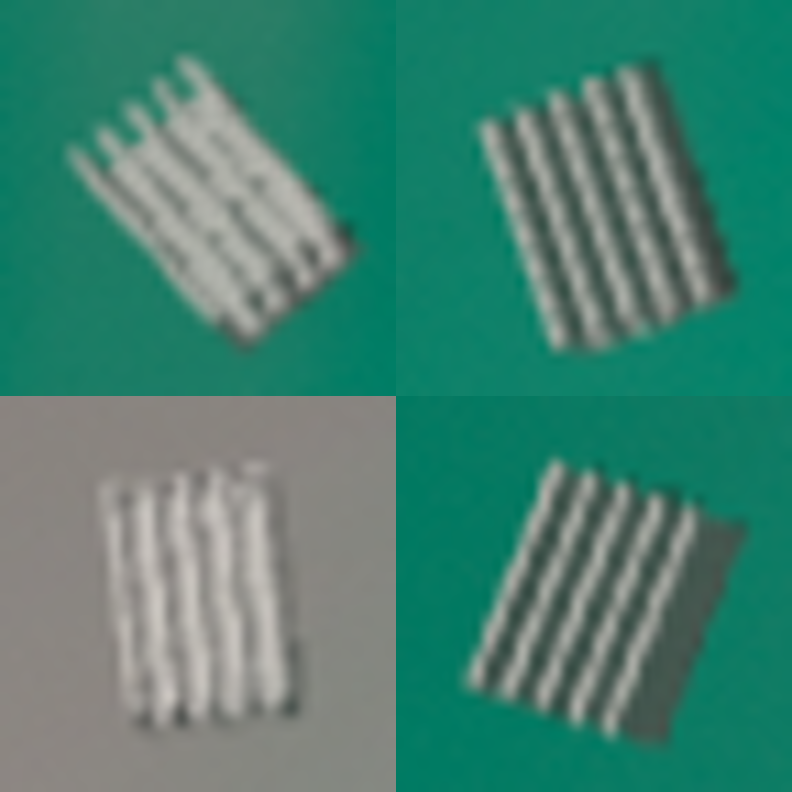

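```bash
cat > fit.py <<'E'
from h import *
cl={'A':((196,333),[(83,120),(159,350),(241,65),(312,302)],.03),
'B':((200,236),[(70,152),(235,335),(190,58),(345,258)],.03),
'C':((136,292),[(155,64),(74,292),(298,114),(219,342)],.03),
'S0':((275,279),[(101,89),(132,322),(258,69),(280,312)],.034)}
R={}
for k,(c,p,z) in cl.items():
    uv=(np.array(p)+.5)/11-.5+np.array(c)-18
    W=unproj("top",uv,[z]*4)
    print(k,W.mean(0).round(4),'len',np.linalg.norm(W[0]-W[1]).round(4),np.linalg.norm(W[2]-W[3]).round(4),'wid',np.linalg.norm(W[0]-W[2]).round(4),np.linalg.norm(W[1]-W[3]).round(4))
    d=W[0]-W[1]+W[2]-W[3]; yaw=np.arctan2(d[1],d[0]) # direction of fins(y axis)
    e=W[0]-W[2]+W[1]-W[3]; y2=np.arctan2(e[1],e[0])-np.pi/2
    print('  finyaw deg',np.degrees([yaw,y2]).round(1))
    R[k]=(W.mean(0)[0],W.mean(0)[1],np.degrees(yaw),z)
E
python3 - <<'E'
from fit import *
a=cv2.imread("pics/top0.png"); t=[]
for k in 'A B S0 C'.split():
    c=cl[k][0]; x,y,yw,z=R[k]
    im=cv2.resize(a[c[1]-18:c[1]+18,c[0]-18:c[0]+18],None,fx=11,fy=11,interpolation=cv2.INTER_CUBIC)
    draw(im,"top",box(x,y,np.radians(yw),.044,.03,z-.03,z),np.array(c)-18,11,(0,0,255)); t.append(im)
cv2.imwrite("pics/o1.png",np.vstack([np.hstack(t[:2]),np.hstack(t[2:])]))
b=cv2.imread("pics/side0.png"); o=np.array((165,165)); im=cv2.resize(b[165:285,165:365],None,fx=4,fy=4,interpolation=cv2.INTER_CUBIC)
for k,(x,y,yw,z) in R.items(): draw(im,"side",box(x,y,np.radians(yw),.044,.03,z-.03,z),o,4,(0,0,255))
cv2.imwrite("pics/o2.png",im)
E
```

```text
A [0.4228 0.1833 0.03  ] len 0.0452 0.0462 wid 0.0307 0.0292
  finyaw deg [14.  12.4]
B [0.6262 0.1606 0.03  ] len 0.0489 0.0504 wid 0.029 0.0254
  finyaw deg [34.6 32.3]
C [0.5213 0.3039 0.03  ] len 0.0449 0.0447 wid 0.0291 0.0293
  finyaw deg [-21.7 -24.9]
S0 [0.5185 0.0138 0.034 ] len 0.0449 0.0466 wid 0.03 0.0279
  finyaw deg [ 1.3 -0.3]
```

View pics/o1.png

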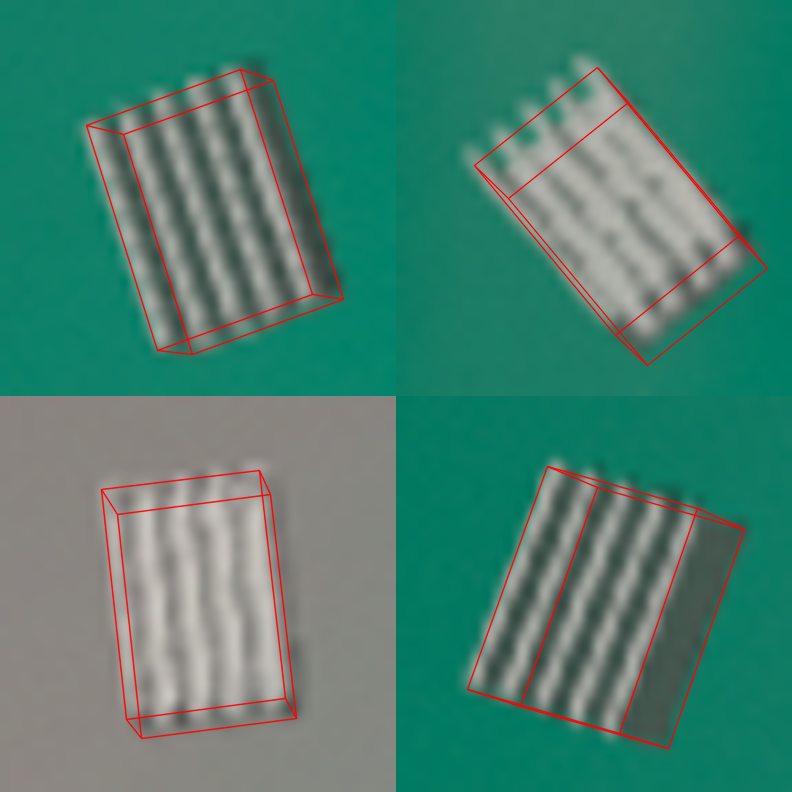

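View pics/o2.png

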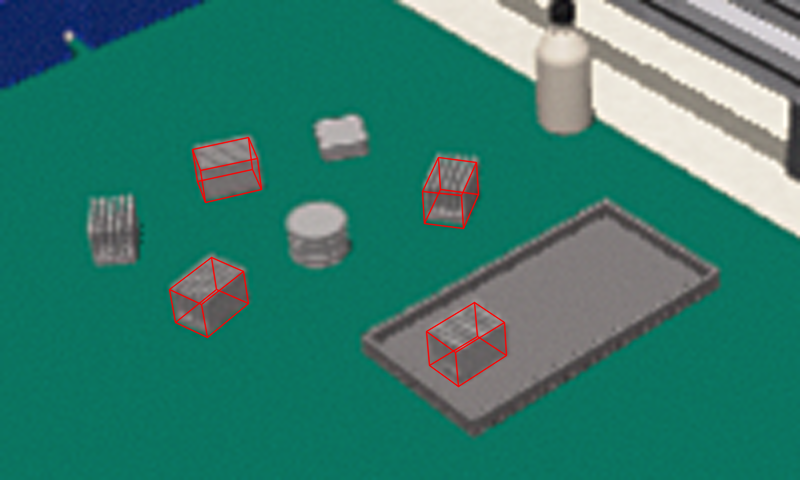

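```bash
python3 - <<'E'
import cv2
a=cv2.imread("pics/top0.png")
cv2.imwrite("pics/z4.png",cv2.resize(a[185:315,230:315],None,fx=4.5,fy=4.5,interpolation=cv2.INTER_CUBIC))
E
```

```text
(no output)
```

View pics/z4.png

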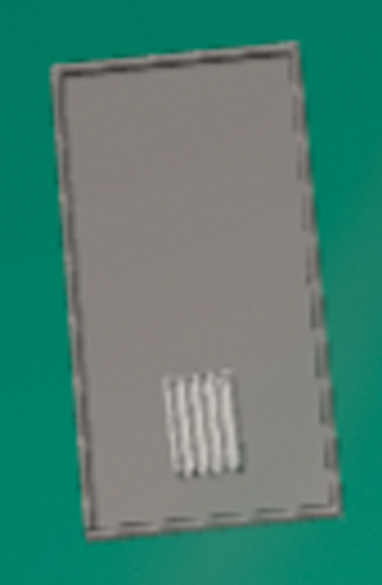

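```bash
cat > fit2.py <<'E'
from h import *
def fit(pts,mod,x0):
    f=lambda p:(proj("top",mod(p))-pts).ravel()
    r=least_squares(f,x0,x_scale=[.01,.01,.1]); print(r.x.round(4),np.degrees(r.x[2]).round(2),'res',r.fun.reshape(-1,2).round(2).tolist()); return r.x
def loc(p,L):
    c,s=np.cos(p[2]),np.sin(p[2]); L=np.array(L,float); return np.c_[p[0]+c*L[:,0]-s*L[:,1],p[1]+s*L[:,0]+c*L[:,1],L[:,2]]
tp=(np.array([(52,64),(298,41),(342,517),(88,537)])+.5)/4.5-.5+[230,185]
tray=fit(tp,lambda p:loc(p,[(.115,.06,.016),(.115,-.06,.016),(-.115,-.06,.016),(-.115,.06,.016)]),[.57,.01,0])
sp=(np.array([(87,125),(163,541),(341,513),(124,107),(277,86)])+.5)/4.8-.5+[390,200]
st=fit(sp[:3],lambda p:loc(p,[(.095,.04,.01),(-.095,.04,.01),(-.095,-.04,.01)]),[.54,-.3,0])
E
python3 - <<'E'
from fit2 import *
import math
# sink0 in tray
d=np.array([.5185,.0138])-tray[:2]; c,s=np.cos(tray[2]),np.sin(tray[2]); print('s0 in tray',c*d[0]+s*d[1],-s*d[0]+c*d[1])
pr=loc(st,[(.06-.105*math.cos(.45)-.006*math.sin(.45),0,.06+.105*math.sin(.45)+.006*math.cos(.45)),(-.045,0,.066),(.06,0,.06)]); print(pr)
def pad(th):
    a=.45-th; P=[]
    for h in(-.006,.006):
        for u,v in((-.025,-.026),(.025,-.026),(.025,.026),(-.025,.026)):
            r=.105+u; P.append((.06-r*math.cos(a)-h*math.sin(a),v,.06+r*math.sin(a)+h*math.cos(a)))
    return loc(st,P)
for n,o,w,h,f in(("top",(390,200),160,125,4.8),("side",(320,260),160,120,5)):
    im=cv2.imread(f"pics/{n}0.png")[o[1]:o[1]+h,o[0]:o[0]+w]; im=cv2.resize(im,None,fx=f,fy=f,interpolation=cv2.INTER_CUBIC)
    draw(im,n,box(*st,.19,.08,0,.01),np.array(o),f,(0,0,255)); draw(im,n,pad(0),np.array(o),f,(0,255,255))
    cv2.imwrite(f"pics/s{n}.png",im)
o=(250,205);f=6
im=cv2.resize(cv2.imread("pics/side0.png")[o[1]:o[1]+75,o[0]:o[0]+105],None,fx=f,fy=f,interpolation=cv2.INTER_CUBIC)
draw(im,"side",box(*tray,.23,.12,0,.016),np.array(o),f,(0,0,255));cv2.imwrite("pics/str.png",im)
E
```

```text
[ 0.5868  0.0118 -0.0067] -0.39 res [[-0.07, 0.07], [0.38, 0.04], [0.21, -0.64], [-0.5, 0.52]]
[ 0.5147 -0.3257  0.0444] 2.54 res [[-0.22, -0.42], [-0.09, 0.1], [0.3, 0.29]]
s0 in tray -0.068301067962577 0.0014977331666793988
[[ 0.47759946 -0.3273108   0.11107406]
 [ 0.46976393 -0.32765895  0.066     ]
 [ 0.57466044 -0.32299822  0.06      ]]
```

View pics/stop.png

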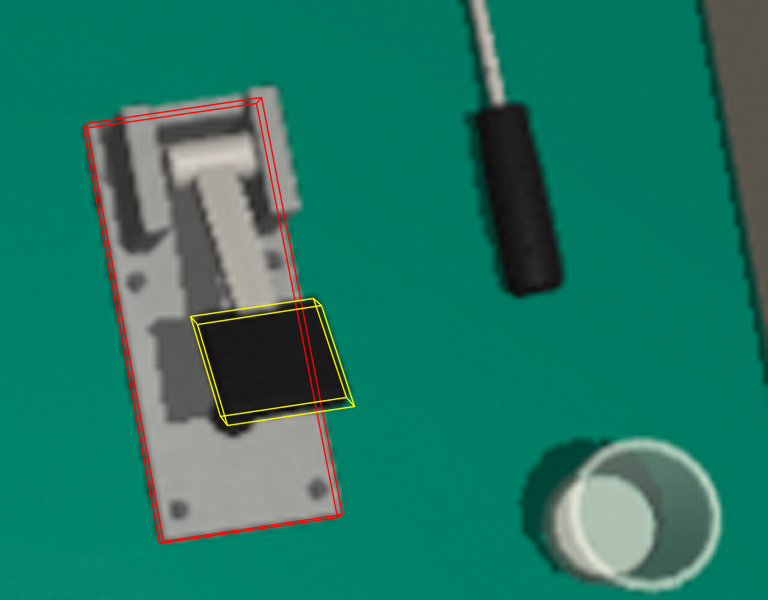

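View pics/sside.png

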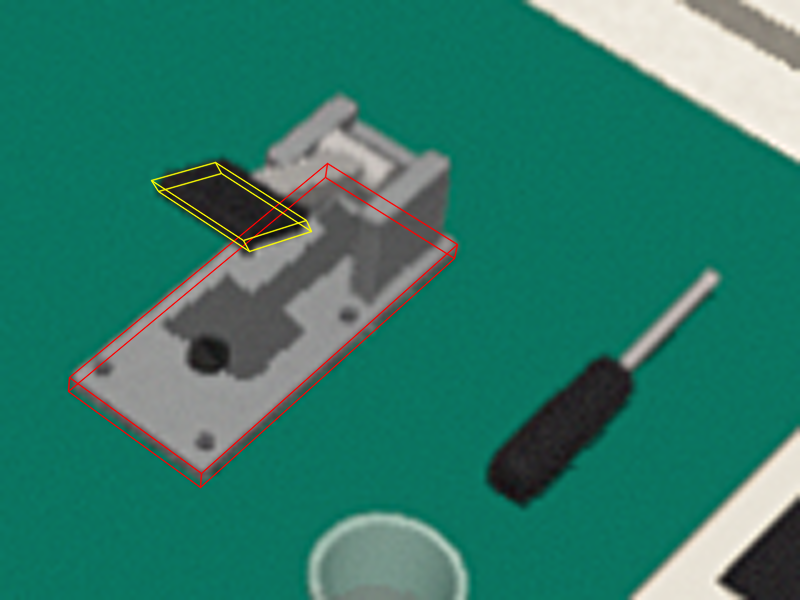

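View pics/str.png

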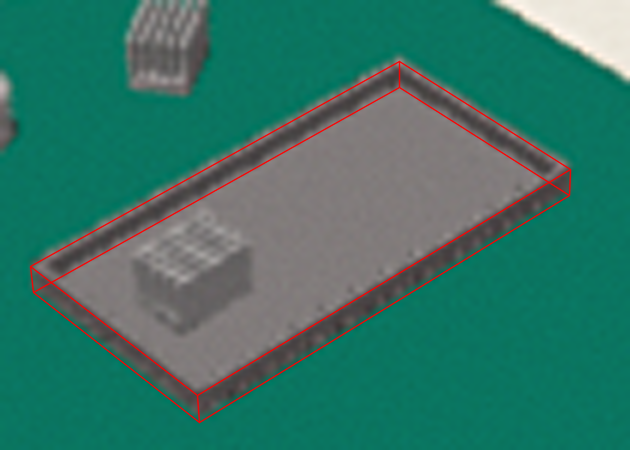

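>>> move_arm --rows '[{"delta_pos": [1.3,-4.6,0],"delta_rot": [0,0,4],"hand": 5.5},{"delta_pos": [1.3,-4.6,0],"delta_rot": [0,0,4],"hand": 5.5},{"delta_pos": [1.3,-4.6,0],"delta_rot": [0,0,4],"hand": 5.5},{"delta_pos": [1.3,-4.6,0],"delta_rot": [0,0,4],"hand": 5.5},{"delta_pos": [1.3,-4.6,0],"delta_rot": [0,0,4],"hand": 5.5},{"delta_pos": [1.3,-4.6,0],"delta_rot": [0,0,4],"hand": 5.5},{"delta_pos": [1.3,-4.6,0],"delta_rot": [0,0,4],"hand": 5.5},{"delta_pos": [1.3,-4.6,0],"delta_rot": [0,0,4],"hand": 5.5},{"delta_pos": [1.3,-4.6,-1.5],"delta_rot": [0,0,4],"hand": 5.5},{"delta_pos": [0.2,-0.5,-4.5],"delta_rot": [0,0,4],"hand": 5.5}]' --force 20

```text
t: 1.1
eef_pos: [0.4251, 0.1817, 0.1915]
ee_rot: [-3.138, -0.007, 0.232]
force: [0.7, 1.7, -1.3]
width: 0.0549
```

>>> move_arm --rows '[{"delta_pos": [0,0,-3],"delta_rot": [0,0,0],"hand": 5.5},{"delta_pos": [0,0,-3],"delta_rot": [0,0,0],"hand": 5.5},{"delta_pos": [0,0,-3],"delta_rot": [0,0,0],"hand": 5.5},{"delta_pos": [0,0,-2],"delta_rot": [0,0,0],"hand": 5.5},{"delta_pos": [0,0,-1.5],"delta_rot": [0,0,0],"hand": 5.5},{"delta_pos": [0,0,-1],"delta_rot": [0,0,0],"hand": 5.5},{"delta_pos": [0,0,0],"delta_rot": [0,0,0],"hand": 5.5},{"delta_pos": [0,0,0],"delta_rot": [0,0,0],"hand": 5.5},{"delta_pos": [0,0,0],"delta_rot": [0,0,0],"hand": 5.5},{"delta_pos": [0,0,0],"delta_rot": [0,0,0],"hand": 5.5}]'

```text
t: 2.1
eef_pos: [0.4231, 0.1842, 0.0544]
ee_rot: [-3.141, -0.001, 0.231]
force: [-0.6, -0.7, 0.0]
width: 0.0549
```

```bash
python3 - <<'E'
from h import *
for n,c in(("top",(196,333)),("side",(217,238))):
    a=grab_frame(n); cv2.imwrite(f"pics/{n}1.png",cv2.resize(a[c[1]-40:c[1]+40,c[0]-40:c[0]+40],None,fx=5,fy=5,interpolation=cv2.INTER_CUBIC))
a=np.hstack([cv2.imread("pics/top1.png"),cv2.imread("pics/side1.png")]);cv2.imwrite("pics/ts1.png",a)
E
```

```text
(no output)
```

View pics/ts1.png

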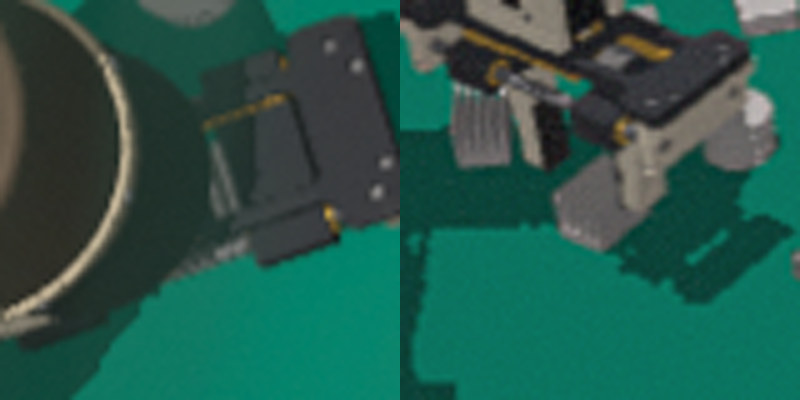

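The fingers straddle sink A (side crop around (600,200)), so I'll descend and grip.

>>> move_arm --rows '[{"delta_pos": [0,0,-1.3],"delta_rot": [0,0,0],"hand": 5.5},{"delta_pos": [0,0,-1],"delta_rot": [0,0,0],"hand": 5.5},{"delta_pos": [0,0,-0.5],"delta_rot": [0,0,0],"hand": 5.5},{"delta_pos": [0,0,0],"delta_rot": [0,0,0],"hand": 5.5},{"delta_pos": [0,0,0],"delta_rot": [0,0,0],"hand": 2.5},{"delta_pos": [0,0,0],"delta_rot": [0,0,0],"hand": 2.5},{"delta_pos": [0,0,0],"delta_rot": [0,0,0],"hand": 2.5},{"delta_pos": [0,0,0],"delta_rot": [0,0,0],"hand": 2.5},{"delta_pos": [0,0,0],"delta_rot": [0,0,0],"hand": 2.5},{"delta_pos": [0,0,0],"delta_rot": [0,0,0],"hand": 2.5}]' --force 25

```text
t: 3.2
eef_pos: [0.4229, 0.184, 0.0259]
ee_rot: [-3.141, -0.0, 0.232]
force: [-0.1, 0.5, 5.1]
width: 0.03
```

>>> move_arm --rows '[{"delta_pos": [0,0,2],"delta_rot": [0,0,0],"hand": 2.5},{"delta_pos": [0,0,4],"delta_rot": [0,0,0],"hand": 2.5},{"delta_pos": [0,0,4],"delta_rot": [0,0,0],"hand": 2.5},{"delta_pos": [2,-2.2,0],"delta_rot": [0,0,-2],"hand": 2.5},{"delta_pos": [3,-3.4,0],"delta_rot": [0,0,-2.7],"hand": 2.5},{"delta_pos": [3,-3.4,0],"delta_rot": [0,0,-3],"hand": 2.5},{"delta_pos": [3,-3.4,0],"delta_rot": [0,0,-3],"hand": 2.5},{"delta_pos": [3,-3.4,0],"delta_rot": [0,0,-3],"hand": 2.5},{"delta_pos": [1.2,-1.4,0],"delta_rot": [0,0,0],"hand": 2.5},{"delta_pos": [0,0,0],"delta_rot": [0,0,0],"hand": 2.5}]'

```text
t: 4.2
eef_pos: [0.5757, 0.0097, 0.1247]
ee_rot: [3.141, 0.001, -0.011]
force: [-0.1, 0.4, -1.7]
width: 0.0299
```

```bash
python3 - <<'E'
from h import *
print(get_state()['eef_pos'],get_state()['ee_rot'])
a=grab_frame("side"); cv2.imwrite("pics/side2.png",cv2.resize(a[150:300,200:380],None,fx=4,fy=4,interpolation=cv2.INTER_CUBIC))
E
```

```text
[0.57574525 0.00966186 0.1247228 ] [ 3.14107743e+00  9.65673559e-04 -1.10673383e-02]
```

View pics/side2.png

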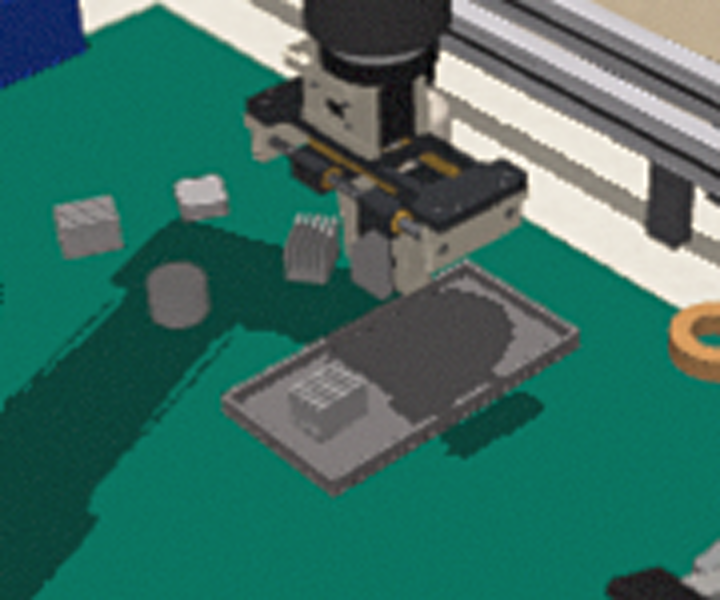

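>>> move_arm --rows '[{"delta_pos": [0,0.2,-2],"delta_rot": [0,0,0.2],"hand": 2.5},{"delta_pos": [0,0,-3],"delta_rot": [0,0,0],"hand": 2.5},{"delta_pos": [0,0,-2],"delta_rot": [0,0,0],"hand": 2.5},{"delta_pos": [0,0,-1],"delta_rot": [0,0,0],"hand": 2.5},{"delta_pos": [0,0,-0.5],"delta_rot": [0,0,0],"hand": 2.5},{"delta_pos": [0,0,-0.4],"delta_rot": [0,0,0],"hand": 2.5},{"delta_pos": [0,0,-0.2],"delta_rot": [0,0,0],"hand": 2.5},{"delta_pos": [0,0,-0.2],"delta_rot": [0,0,0],"hand": 2.5},{"delta_pos": [0,0,0],"delta_rot": [0,0,0],"hand": 2.5},{"delta_pos": [0,0,0],"delta_rot": [0,0,0],"hand": 2.5}]'

```text
t: 5.25
eef_pos: [0.575, 0.0138, 0.033]
ee_rot: [-3.141, -0.001, -0.004]
force: [0.6, -0.3, 0.3]
width: 0.03
```

>>> move_arm --rows '[{"delta_pos": [0,0,-0.1],"delta_rot": [0,0,0],"hand": 2.5},{"delta_pos": [0,0,-0.1],"delta_rot": [0,0,0],"hand": 2.5},{"delta_pos": [0,0,-0.1],"delta_rot": [0,0,0],"hand": 2.5},{"delta_pos": [0,0,0],"delta_rot": [0,0,0],"hand": 2.5},{"delta_pos": [0,0,0],"delta_rot": [0,0,0],"hand": 5.2},{"delta_pos": [0,0,0],"delta_rot": [0,0,0],"hand": 5.2},{"delta_pos": [0,0,0],"delta_rot": [0,0,0],"hand": 5.2},{"delta_pos": [0,0,1.5],"delta_rot": [0,0,0],"hand": 5.2},{"delta_pos": [0,0,4],"delta_rot": [0,0,0],"hand": 5.2},{"delta_pos": [0,0,4],"delta_rot": [0,0,0],"hand": 5.2}]'

```text
t: 6.25
eef_pos: [0.574, 0.0136, 0.1248]
ee_rot: [3.141, 0.003, -0.004]
force: [1.0, 0.7, 0.0]
width: 0.0518
```

```bash
python3 - <<'E'
from h import *
a=cv2.imread("pics/top0.png"); cv2.imwrite("pics/fl.png",cv2.resize(a[145:265,150:250],None,fx=5,fy=5,interpolation=cv2.INTER_CUBIC))
E
```

```text
(no output)
```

View pics/fl.png

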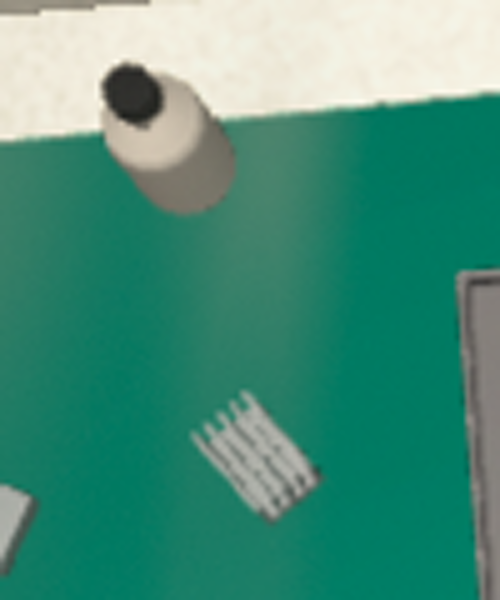

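>>> move_arm --rows '[{"delta_pos": [0.9,2.5,0],"delta_rot": [0,0,5.8],"hand": 5.2},{"delta_pos": [0.9,2.5,0],"delta_rot": [0,0,5.8],"hand": 5.2},{"delta_pos": [0.9,2.5,0],"delta_rot": [0,0,5.8],"hand": 5.2},{"delta_pos": [0.9,2.5,0],"delta_rot": [0,0,5.8],"hand": 5.2},{"delta_pos": [0.9,2.5,0],"delta_rot": [0,0,5.8],"hand": 5.2},{"delta_pos": [0.9,2.3,0],"delta_rot": [0,0,5.8],"hand": 5.2},{"delta_pos": [0,0,-2.5],"delta_rot": [0,0,0],"hand": 5.2},{"delta_pos": [0,0,-2.5],"delta_rot": [0,0,0],"hand": 5.2},{"delta_pos": [0,0,-1.5],"delta_rot": [0,0,0],"hand": 5.2},{"delta_pos": [0,0,0],"delta_rot": [0,0,0],"hand": 5.2}]'

```text
t: 7.25
eef_pos: [0.6273, 0.161, 0.057]
ee_rot: [-3.141, 0.005, 0.603]
force: [-0.7, 0.1, -0.2]
width: 0.0519
```

```bash
python3 - <<'E'
from h import *
print(get_state()['eef_pos'],get_state()['ee_rot'])
a=cv2.resize(grab_frame("top")[195:310,145:310],None,fx=2.4,fy=2.4,interpolation=cv2.INTER_CUBIC);b=cv2.resize(grab_frame("side")[170:285,215:365],None,fx=2.6,fy=2.4,interpolation=cv2.INTER_CUBIC)
cv2.imwrite("pics/ts3.png",np.hstack([a,b]))
E
```

```text
[0.62726828 0.16101955 0.05703725] [-3.1410489   0.00459866  0.60271274]
```

View pics/ts3.png

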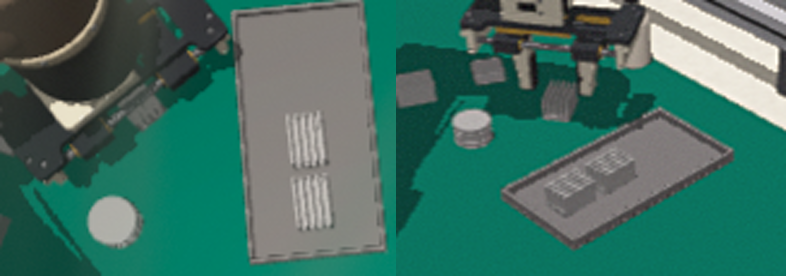

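Sink A now stands flat in the tray behind sink0 (top crop, (307,140)), and the open fingers straddle B, so I'll descend and grip it.

>>> move_arm --rows '[{"delta_pos": [0,0,-1.3],"delta_rot": [0,0,0],"hand": 5.2},{"delta_pos": [0,0,-1.2],"delta_rot": [0,0,0],"hand": 5.2},{"delta_pos": [0,0,-0.5],"delta_rot": [0,0,0],"hand": 5.2},{"delta_pos": [0,0,0],"delta_rot": [0,0,0],"hand": 5.2},{"delta_pos": [0,0,0],"delta_rot": [0,0,0],"hand": 2.5},{"delta_pos": [0,0,0],"delta_rot": [0,0,0],"hand": 2.5},{"delta_pos": [0,0,0],"delta_rot": [0,0,0],"hand": 2.5},{"delta_pos": [0,0,0],"delta_rot": [0,0,0],"hand": 2.5},{"delta_pos": [0,0,0],"delta_rot": [0,0,0],"hand": 2.5},{"delta_pos": [0,0,0],"delta_rot": [0,0,0],"hand": 2.5}]' --force 25

```text
t: 8.35
eef_pos: [0.629, 0.162, 0.03]
ee_rot: [3.141, -0.001, 0.603]
force: [-0.3, -0.6, 2.7]
width: 0.03
```

>>> move_arm --rows '[{"delta_pos": [0,0,2],"delta_rot": [0,0,0],"hand": 2.5},{"delta_pos": [0,0,4],"delta_rot": [0,0,0],"hand": 2.5},{"delta_pos": [0,0,3],"delta_rot": [0,0,0],"hand": 2.5},{"delta_pos": [0.1,-2,0],"delta_rot": [0,0,-5],"hand": 2.5},{"delta_pos": [0.1,-3,0],"delta_rot": [0,0,-7],"hand": 2.5},{"delta_pos": [0.1,-3,0],"delta_rot": [0,0,-7],"hand": 2.5},{"delta_pos": [0.1,-3,0],"delta_rot": [0,0,-7],"hand": 2.5},{"delta_pos": [0.2,-3,0],"delta_rot": [0,0,-7],"hand": 2.5},{"delta_pos": [0,-1,0],"delta_rot": [0,0,-1.7],"hand": 2.5},{"delta_pos": [0,0,0],"delta_rot": [0,0,0],"hand": 2.5}]'

```text
t: 9.35
eef_pos: [0.6344, 0.0104, 0.1193]
ee_rot: [3.142, 0.001, -0.004]
force: [0.6, 0.8, -0.9]
width: 0.0299
```

```bash
python3 - <<'E'
from h import *
print(get_state()['eef_pos'],get_state()['ee_rot'])
b=cv2.resize(grab_frame("side")[150:300,200:380],None,fx=4,fy=4,interpolation=cv2.INTER_CUBIC)
cv2.imwrite("pics/s4.png",b)
E
```

```text
[0.63442861 0.01041145 0.11933102] [ 3.14155267e+00  5.69568065e-04 -4.42217400e-03]
```

View pics/s4.png

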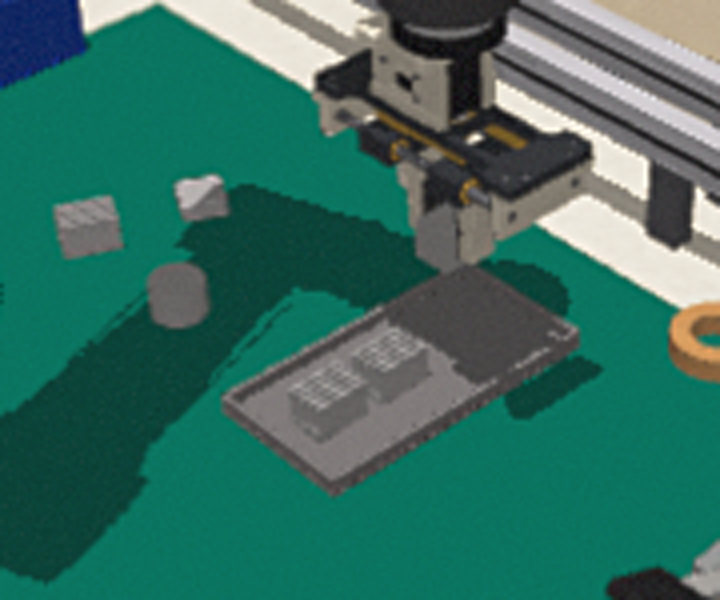

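>>> move_arm --rows '[{"delta_pos": [0,0.1,-2],"delta_rot": [0,0,0],"hand": 2.5},{"delta_pos": [0,0,-3],"delta_rot": [0,0,0],"hand": 2.5},{"delta_pos": [0,0,-1.6],"delta_rot": [0,0,0],"hand": 2.5},{"delta_pos": [0,0,-0.8],"delta_rot": [0,0,0],"hand": 2.5},{"delta_pos": [0,0,-0.4],"delta_rot": [0,0,0],"hand": 2.5},{"delta_pos": [0,0,-0.3],"delta_rot": [0,0,0],"hand": 2.5},{"delta_pos": [0,0,-0.2],"delta_rot": [0,0,0],"hand": 2.5},{"delta_pos": [0,0,0],"delta_rot": [0,0,0],"hand": 2.5},{"delta_pos": [0,0,0],"delta_rot": [0,0,0],"hand": 2.5},{"delta_pos": [0,0,0],"delta_rot": [0,0,0],"hand": 2.5}]'

```text
t: 10.4
eef_pos: [0.635, 0.0129, 0.0371]
ee_rot: [-3.141, -0.001, -0.003]
force: [-0.0, -0.1, -1.2]
width: 0.03
```

Contact is expected at about 0.034, so I'll go 3 mm lower, release and rise.

>>> move_arm --rows '[{"delta_pos": [0,0,-0.1],"delta_rot": [0,0,0],"hand": 2.5},{"delta_pos": [0,0,-0.1],"delta_rot": [0,0,0],"hand": 2.5},{"delta_pos": [0,0,-0.1],"delta_rot": [0,0,0],"hand": 2.5},{"delta_pos": [0,0,0],"delta_rot": [0,0,0],"hand": 2.5},{"delta_pos": [0,0,0],"delta_rot": [0,0,0],"hand": 5.2},{"delta_pos": [0,0,0],"delta_rot": [0,0,0],"hand": 5.2},{"delta_pos": [0,0,0],"delta_rot": [0,0,0],"hand": 5.2},{"delta_pos": [0,0,1.5],"delta_rot": [0,0,0],"hand": 5.2},{"delta_pos": [0,0,4],"delta_rot": [0,0,0],"hand": 5.2},{"delta_pos": [0,0,4],"delta_rot": [0,0,0],"hand": 5.2}]'

```text
t: 11.4
eef_pos: [0.634, 0.0126, 0.1286]
ee_rot: [3.141, 0.003, -0.003]
force: [2.4, 1.4, -0.1]
width: 0.0519
```

>>> move_arm --rows '[{"delta_pos": [0,0,4.5],"delta_rot": [0,0,0],"hand": 2.0},{"delta_pos": [-1.0,-2.2,2.5],"delta_rot": [0,0,0],"hand": 0},{"delta_pos": [-2.0,-4.2,0],"delta_rot": [0,0,0],"hand": 0},{"delta_pos": [-2.0,-4.2,0],"delta_rot": [0,0,0.5],"hand": 0},{"delta_pos": [-2.0,-4.2,0],"delta_rot": [0,0,0.5],"hand": 0},{"delta_pos": [-2.0,-4.2,0],"delta_rot": [0,0,0.5],"hand": 0},{"delta_pos": [-2.0,-4.2,0],"delta_rot": [0,0,0.5],"hand": 0},{"delta_pos": [-2.0,-4.2,0],"delta_rot": [0,0,0.5],"hand": 0},{"delta_pos": [-2.0,-4.2,0],"delta_rot": [0,0,0],"hand": 0},{"delta_pos": [-1.2,-2.4,0],"delta_rot": [0,0,0],"hand": 0}]'

```text
t: 12.4
eef_pos: [0.4711, -0.3295, 0.1986]
ee_rot: [3.141, 0.0, 0.039]
force: [0.8, -0.7, 0.9]
width: 0.0
```

```bash
python3 - <<'E'
from h import *
print(get_state()['eef_pos'],get_state()['ee_rot'],get_state()['width'])
f=grab_frame("top");cv2.imwrite("pics/top5f.png",f)
a=cv2.resize(f[180:315,225:325],None,fx=4,fy=4,interpolation=cv2.INTER_CUBIC);s=grab_frame("side");cv2.imwrite("pics/side5f.png",s)
b=cv2.resize(s[195:285,250:350],None,fx=4,fy=6,interpolation=cv2.INTER_CUBIC)
cv2.imwrite("pics/t5.png",np.hstack([a,b]))
E
```

```text
[ 0.47106795 -0.32951554  0.19860308] [3.14147895e+00 1.02723618e-04 3.94166731e-02] 3.310209063052855e-05
```

View pics/t5.png

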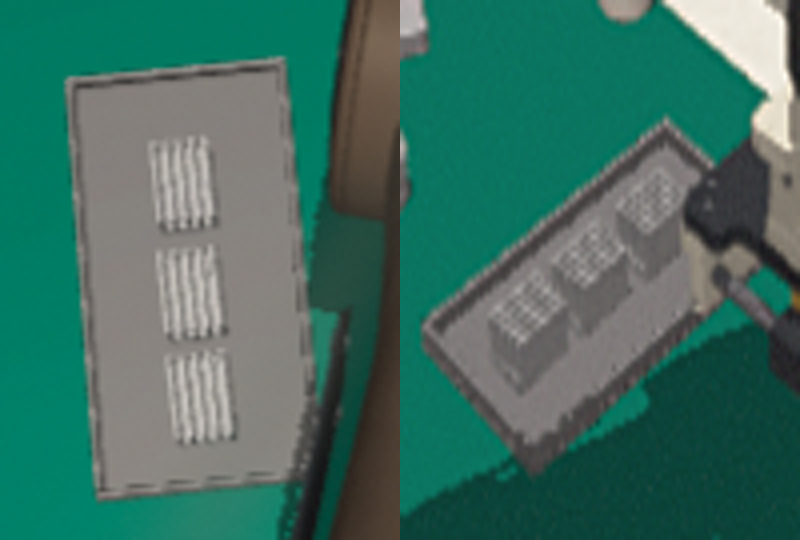

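View pics/side5f.png

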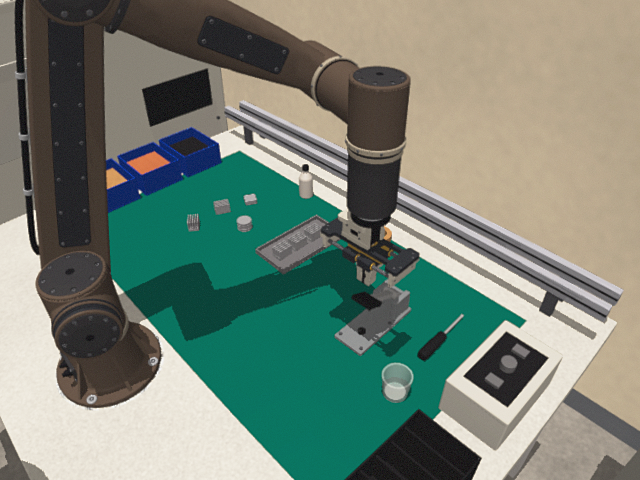

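View pics/top5f.png

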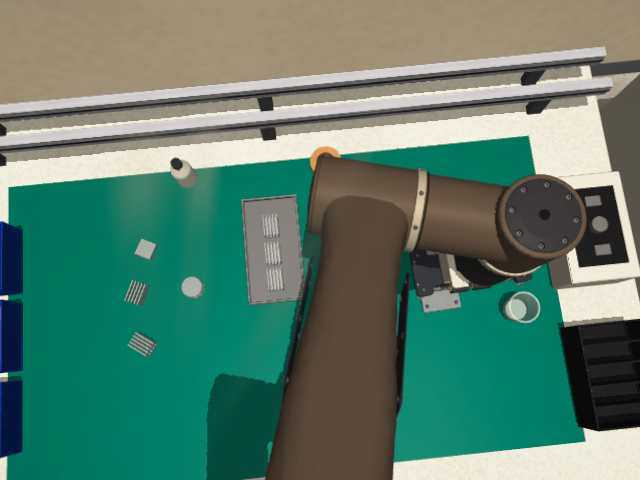

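Three sinks stand upright in the tray in a row (top view (271,226), (272,253), (275,279)). The two spare sinks and the bystanders haven't moved. The fingers are closed above the pad, so I'll start pressing.

>>> move_arm --rows '[{"delta_pos": [0,0.1,-2],"delta_rot": [0,0,0],"hand": 0},{"delta_pos": [0,0,-2],"delta_rot": [0,0,0],"hand": 0},{"delta_pos": [0,0,-1],"delta_rot": [0,0,0],"hand": 0},{"delta_pos": [0,0,-1],"delta_rot": [0,0,0],"hand": 0},{"delta_pos": [0,0,-1],"delta_rot": [0,0,0],"hand": 0},{"delta_pos": [0,0,-1],"delta_rot": [0,0,0],"hand": 0},{"delta_pos": [0,0,-1],"delta_rot": [0,0,0],"hand": 0},{"delta_pos": [0,0,-0.5],"delta_rot": [0,0,0],"hand": 0},{"delta_pos": [0,0,-0.2],"delta_rot": [0,0,0],"hand": 0},{"delta_pos": [0,0,0],"delta_rot": [0,0,0],"hand": 0}]'

```text
t: 13.5
eef_pos: [0.4723, -0.3262, 0.1015]
ee_rot: [-3.142, 0.001, 0.041]
force: [-4.4, -0.0, 6.0]
width: 0.0008
```

```bash
python3 - <<'E'
from h import *
s=get_state();print(s['eef_pos'],s['ee_rot'],s['force'])
f=grab_frame("side");cv2.imwrite("pics/s6.png",cv2.resize(f[230:360,320:450],None,fx=4.5,fy=4.5,interpolation=cv2.INTER_CUBIC))
E
```

```text
[ 0.47225941 -0.32618081  0.10154486] [-3.14153772e+00  1.13570489e-03  4.11779063e-02] [-4.36796658 -0.01634094  6.02234981]
```

View pics/s6.png

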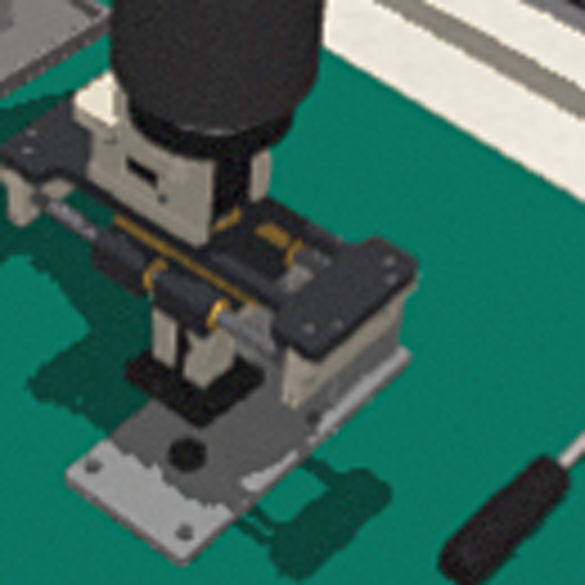

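>>> move_arm --rows '[{"delta_pos": [0,0,-0.4],"delta_rot": [0,0,0],"hand": 0},{"delta_pos": [0,0,-0.4],"delta_rot": [0,0,0],"hand": 0},{"delta_pos": [0,0,-0.3],"delta_rot": [0,0,0],"hand": 0},{"delta_pos": [0,0,-0.2],"delta_rot": [0,0,0],"hand": 0},{"delta_pos": [0,0,0],"delta_rot": [0,0,0],"hand": 0},{"delta_pos": [0,0,0],"delta_rot": [0,0,0],"hand": 0},{"delta_pos": [0,0,0],"delta_rot": [0,0,0],"hand": 0},{"delta_pos": [0,0,0],"delta_rot": [0,0,0],"hand": 0},{"delta_pos": [0,0,0],"delta_rot": [0,0,0],"hand": 0},{"delta_pos": [0,0,0],"delta_rot": [0,0,0],"hand": 0}]'

```text
t: 14.55
eef_pos: [0.472, -0.3263, 0.089]
ee_rot: [3.142, 0.001, 0.041]
force: [-4.7, -1.9, 7.0]
width: 0.0003
```

```bash
python3 - <<'E'
from h import *
import math
s=get_state();print(s['t'],s['eef_pos'],s['ee_rot'],s['force'],s['width'])
st=[.5147,-.3257,.0444]
f=grab_frame("side");cv2.imwrite("pics/side7f.png",f)
o=(340,275);k=9
def loc(p,L):
    c,s=np.cos(p[2]),np.sin(p[2]); L=np.array(L,float); return np.c_[p[0]+c*L[:,0]-s*L[:,1],p[1]+s*L[:,0]+c*L[:,1],L[:,2]]
def pad(a):
    P=[]
    for h in(-.006,.006):
        for u,v in((-.025,-.026),(.025,-.026),(.025,.026),(-.025,.026)):
            r=.105+u; P.append((.06-r*math.cos(a)-h*math.sin(a),v,.06+r*math.sin(a)+h*math.cos(a)))
    return loc(st,P)
im=cv2.resize(f[275:340,340:420],None,fx=k,fy=k,interpolation=cv2.INTER_CUBIC); im0=im.copy()
draw(im,"side",pad(0),np.array(o),k,(0,255,255))
cv2.imwrite("pics/s7.png",im)
E
```

```text
14.55 [ 0.47198359 -0.32631953  0.08898914] [3.14152205e+00 1.13713715e-03 4.09831888e-02] [-4.65037438 -1.88822496  7.00456861] 0.0003235629275984943
```

View pics/s7.png

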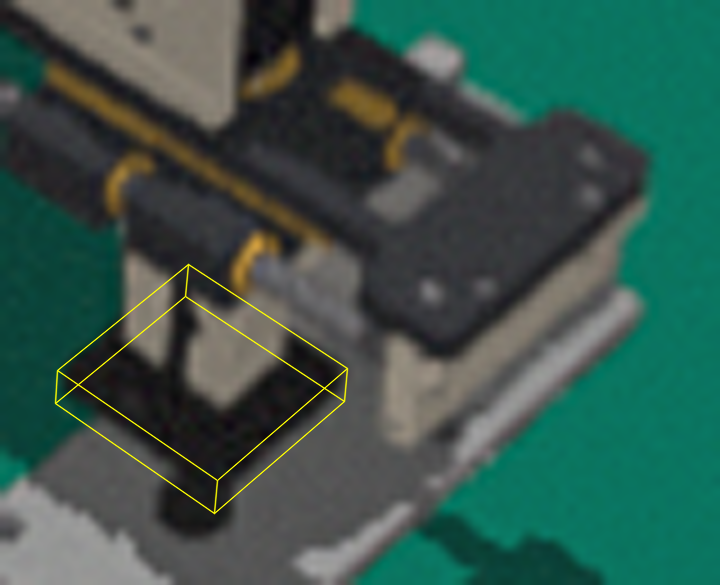

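>>> move_arm --rows '[{"delta_pos": [0,0,-0.1],"delta_rot": [0,0,0],"hand": 0},{"delta_pos": [0,0,0],"delta_rot": [0,0,0],"hand": 0},{"delta_pos": [0,0,0],"delta_rot": [0,0,0],"hand": 0},{"delta_pos": [0,0,0],"delta_rot": [0,0,0],"hand": 0},{"delta_pos": [0,0,0],"delta_rot": [0,0,0],"hand": 0},{"delta_pos": [0,0,0],"delta_rot": [0,0,0],"hand": 0},{"delta_pos": [0,0,0],"delta_rot": [0,0,0],"hand": 0},{"delta_pos": [0,0,0],"delta_rot": [0,0,0],"hand": 0},{"delta_pos": [0,0,0],"delta_rot": [0,0,0],"hand": 0},{"delta_pos": [0,0,0],"delta_rot": [0,0,0],"hand": 0}]'

```text
t: 15.6
eef_pos: [0.472, -0.3263, 0.088]
ee_rot: [3.141, 0.001, 0.041]
force: [-5.3, -1.6, 6.8]
width: 0.0003
```

```bash
python3 - <<'E'
from h import *
s=get_state();print(s['t'],s['eef_pos'],s['force'])
f=grab_frame("side");cv2.imwrite("pics/side8f.png",f)
t=grab_frame("top");cv2.imwrite("pics/top8f.png",t)
# pad outline at several lever angles on the side view, shifted by the residual seen when released
cv2.imwrite("pics/s8.png",np.hstack([cv2.resize(f[200:340,240:420],(480,373),interpolation=cv2.INTER_CUBIC),cv2.resize(t[180:310,120:310],(320,219))if 0 else cv2.resize(t[150:360,120:310],(320,373))]))
E
```

```text
15.6 [ 0.47202763 -0.32630347  0.08803824] [-5.33742281 -1.62982889  6.79633126]
```

View pics/s8.png

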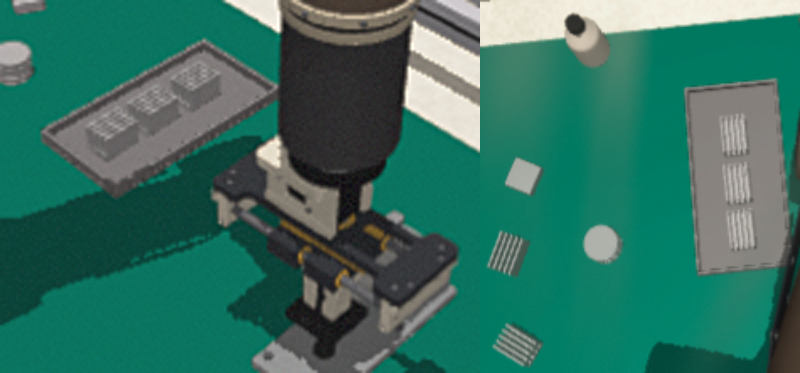

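The fingertips are at z = 66 mm, so the pad is level, with 6.8 N upward on the tool. All three sinks stand in the tray and the spares haven't moved. I'm handing the job in.

```bash
python3 -c "
from station import *
job_done(); s=get_state(); print(s['t'],s['eef_pos'],s['force'])"
```

```text
the job is handed in; nothing more can be done
the job is handed in; nothing more can be done
```

I moved two of the table heat sinks into the tray, so three now stand in it. Then I pushed the lever down to level with closed fingers and handed the job in at about 15.7 s, still holding it.

- **Tray:** the last pictures from both cameras show three sinks upright and flat in a row along the tray's middle line, about 55–60 mm apart. They stand end to end, with the fins running along the tray. Sink0, the two spare sinks, the round sink, the block and the flask look unmoved. In the last views the arm hides the tape roll, and I didn't check the screwdriver and cup again after the press.
- **Lever:** the tool centre read z = 0.0880 m, which puts the fingertips at 66 mm, the height of a level pad. The upward force was 6.8 N, close to the 6 N expected at level, with about 5 N sideways, probably friction. A model outline of the level pad matched the side picture to within about 2 pixels; that was taken 1 mm before the final depth.
- **Not confirmed:** I took no reading after hand-in, because the interface refused any further calls.

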